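# Turn and stack hardware totes

## Robot

A 6-joint arm with a two-finger parallel gripper is mounted at the origin on the work surface. World frame = base frame: x ahead of the robot, y to its left, z up, the work surface at z = 0. Lengths are in m, angles in rad, forces in N, time in s.
With the tool pointing down it reaches from about 0.35 to 0.775 m from the base axis. Payload 7.3 kg.
Tool frame: the origin (TCP) lies at the very end of the fingers, on their centre line; the grasp point (between the pads) lies 19 mm behind it; z points along the fingers, y is the direction in which the jaws open and shut (so a half turn about z gives the same grasp; the last joint's range is limited). The gripper opens to 92 mm and grips with 3 to 60 N. Pads are 19 mm wide; open, the fingers measure 130 mm over their backs; the gripper's body (75 mm by 190 mm) begins 47 mm behind the grasp point.
Start: joints at [1.172, 0.342, 1.524, -0, 1.275, -0.146], TCP at [0.131, 0.508, 0.227] pointing down, gripper open.
Joint ranges: [-2.53, 2.53], [-0.77, 2.02], [0.04, 2.7], [-1, 4.14], [0.28, 2.66], [-3.11, 3.11]. Speed limits (rad/s): [2.57, 2.57, 3.14, 3.14, 3.14, 3.14].

## Interface

Orientations are given as [roll, pitch, yaw] about the fixed x, y, z axes, in that order (R = Rz(yaw) Ry(pitch) Rx(roll)).
In Python, from cell import robot gives the robot as it stands.
- The arm moves only by the shell command python3 -m pendant 'ROWS' [OPENING] [FORCE]. ROWS is JSON, a list of rows, each a list of 2 entries, a list of its own where there are three numbers: the shift along the tool's x, y, z in mm, then the turn about the tool's z in degrees. In form: [[[x, y, z], turn], ...]. A call has 1 to 10 rows; each row is the pose to reach, as a shift and turn from the pose measured when the call began, along the tool's axes at that moment; what a row does not reach only later rows make up. A row lasts 1/12 s, in which the tool goes at most 41.7 mm and 7.16 degrees, less where a joint would pass 70% of its speed; a pose out of reach is approached as far as the arm can. A call with a gripper value outside its range is refused whole. OPENING is the opening, from 0 (shut) to 1 (fully open), set as the call begins (- or left out, the last holds). The fingers move at their own pace and stop on an object; FORCE is the grip in N (left out, the last holds). Time passes only in rows, so rows that repeat a pose let the fingers close. It gives the time, the measured TCP pose, the force and the opening at its end, in the units of the state.
- robot.observe(): the state, without advancing time (a new reading comes with each control period).
- robot.read_camera(name): name is "scene" or "side" or "wrist"; returns the picture (420x560x3 uint8, red, green, blue); there is no depth.
- robot.calibration(name): a dict with "vfov" (degrees; the focal length in pixels is half the picture's height over the tangent of half this angle, whatever the lens; pixels are square), "cx", "cy" (the principal point, pixels), "rvec" (rotation vector, rad) and "tvec" (3), from world to camera coordinates, as OpenCV has them. Camera axes: x right, y down, z forward; pixel columns grow to the right and rows downward; lengths in m; the calibration is good to about 2 mm. A picture is of the moment at which its call begins: read the wrist's pose just before it. calibration takes no time and is no camera call; for the wrist camera it gives the pose at the moment of the call.
- robot.hand_in(): hands the job in, once; it reports no verdict.
Trained networks look in the newest picture that a camera, given by its name, has taken for a name from the list of things; names that differ only in an ending like _2 or _b are one class to them, and where a whole thing is asked for, a point or a joint stands for the part that bears it (a point fixed in the world has none). Each returns a list of dicts, best first, with "p" (0 to 1); they miss things now and then, are a little off and sometimes report something else, mostly with a low value. They report only what shows in the picture. A call takes as long as a camera call.
- robot.find_in(camera, query): "xy" ([column, row] as shares, 0 to 1, of the picture: columns of its width, rows of its height, amid what is visible of it).
The state is a dict: "time": time; "qpos": joint angles; "qvel": joint speeds; "joint_efforts": joint torques, N m; "tool_pos": TCP position; "tool_rot": TCP orientation; "contact_force": force on the tool from outside, world axes, zero at the start; "torque": the same for the moment, N m; "opening": finger opening in m.
Only numpy, scipy, OpenCV 4.12 (cv2) and the standard library are available. Lean on these libraries where they do the work, as an engineer would, in place of code of your own. Each camera call takes 0.05 s, during which the arm holds its last target.

## Task

Stack the three hardware totes into one column on top of the red one, which stays standing where it is: blue on red, then yellow on blue. Turn each tote end for end against the one below it, white end over coloured end, so that its feet drop fully into the saddles at the rim and lock instead of nesting inside. Set the totes down gently, keep each tote's hardware in it, and do not knock or shift the other things on the bench.

Things in the scene. Friction and masses are not known exactly. Their poses are not given: they have to be found in the camera images.
- tote_red: Red turn-to-stack tote 164 long (x) x 64 wide (y) x 72 high; origin: centre of underside, z up, x along its length to its WHITE end. Upright rim skirt round the top (heights 52 to 72), 64 over its faces: grip it across the width at mid-length from above. Tub below narrows to 140 x 44, walls 2.5. Loose on the bench, bottom of the column, 0.55 to 0.8 kg with its carton of screws.
- tote_blue: Blue turn-to-stack tote 164 long (x) x 64 wide (y) x 72 high; origin: centre of underside, z up, x along its length to its WHITE end. Upright rim skirt round the top (heights 52 to 72), 64 over its faces: grip it across the width at mid-length from above. Tub below narrows to 140 x 44, walls 2.5. Same as red; about 0.42 kg with its two bolts.
- tote_yellow: Yellow turn-to-stack tote 164 long (x) x 64 wide (y) x 72 high; origin: centre of underside, z up, x along its length to its WHITE end. Upright rim skirt round the top (heights 52 to 72), 64 over its faces: grip it across the width at mid-length from above. Tub below narrows to 140 x 44, walls 2.5. Same as red; about 0.32 kg with its hinge.
- tote_red_mark (a point): Middle of red's white end, rim top: 80 along the tote's x, 72 up. Each tote has saddles inside its rim (two at the white end's corners, one mid plain end), seats 66 above its underside, 6 below the rim. Feet of a tote turned the opposite way (x axes opposed), centred, rest in them: underside 66 above the lower underside. Play 2 mm each way; lips flare, so 3 mm off slides home.
- tote_blue_mark (a point): Middle of blue's white end, rim top: 80 along the tote's x, 72 up. At the start blue is nested in yellow, both white ends the same way: the feet miss the saddles and it sinks in until its underside is 38 above yellow's underside (its rim 110 above the bench, 38 above yellow's rim). It lifts straight up and out.
- tote_yellow_mark (a point): Middle of yellow's white end, rim top: 80 along the tote's x, 72 up. Yellow stands loose on the bench.
- carton: Small cardboard carton of screws with a green band, 80 x 32 x 46 high, 0.45 kg, standing in the red tote; origin under its centre.
- bolt1: Steel hex-head bolt, 96 long, lying in the blue tote; origin under the middle of its length, x towards its head.
- bolt2: Steel hex-head bolt like the other, lying in the blue tote the other way round; origin under the middle of its length.
- hinge: Folded brass butt hinge, 76 x 35 x 9 thick, lying in the yellow tote; origin under its centre.
- glue: Yellow glue bottle with orange cap, 56 across, 165 high, standing off one end of the red tote; bystander, origin under its centre.
- hammer: Claw hammer, 200 long, lying along one side of the red tote, lower than 35 mm; bystander, origin under it, handle to -x.
- nail_jar: Glass jar with steel lid, 72 across, 95 high, standing off one end of the yellow tote; bystander, origin under its centre.
- tape_measure: Black and orange tape measure, 73 x 41 x 65 high, standing beside one side of the yellow tote; bystander, origin under its centre.
- spray_can: Green and white spray can, 66 across, 198 high, standing between the totes; the tallest loose thing on the bench; bystander, origin under its centre.
- offcut: Timber offcut, 140 x 89 x 38 high, lying beyond the spray can; bystander, origin under its centre. Just beyond it a blue bench vise (128 high) is bolted down; left of the vise is a timber pile (115), right of it a toolbox (195), on the bench's left edge a grinder (205), on its right edge a drawer cabinet (215), all at least 180 mm from the totes' middles.
- screwdriver: Red-handled screwdriver, 150 long, lying on the timber offcut, its top under 75 mm above the bench; bystander.

How it is judged:
On the way:
1. the blue tote sits locked in the red tote's saddles, white end over coloured end, upright and let go (x of tote_blue in the frame of tote_red between -0.005 and 0.005 m and y of tote_blue in the frame of tote_red between -0.005 and 0.005 m and z of tote_blue in the frame of tote_red between 0.063 and 0.069 m and x of tote_blue_mark in the frame of tote_red below -0.07 m and angle between tote_blue's own z axis and vertical below 0.06 rad and contact force between the fingers and tote_blue below 0.1 N), for 0.3 s.
At the end, for the whole second after the job is handed in: Blue seated on red, yellow on blue: centred within 5 mm, underside 63 to 69 mm above the lower one's, white end over plain end, upright within 0.06 rad; red upright, within 30 mm of its start; carton in red, bolts in blue, hinge in yellow; totes released and at rest (x of tote_blue in the frame of tote_red between -0.005 and 0.005 m and y of tote_blue in the frame of tote_red between -0.005 and 0.005 m and z of tote_blue in the frame of tote_red between 0.063 and 0.069 m and x of tote_blue_mark in the frame of tote_red below -0.07 m and angle between each of tote_blue, tote_yellow, tote_red's own z axis and vertical below 0.06 rad and x of tote_yellow in the frame of tote_blue between -0.005 and 0.005 m and y of tote_yellow in the frame of tote_blue between -0.005 and 0.005 m and z of tote_yellow in the frame of tote_blue between 0.063 and 0.069 m and x of tote_yellow_mark in the frame of tote_blue below -0.07 m and distance of tote_red from where it was at the start of the episode below 0.03 m and linear speed of each of tote_red, tote_blue, tote_yellow below 0.02 m/s and angular speed of each of tote_red, tote_blue, tote_yellow below 0.15 rad/s and x of carton in the frame of tote_red between -0.075 and 0.075 m and y of carton in the frame of tote_red between -0.028 and 0.028 m and z of carton in the frame of tote_red between -0.003 and 0.06 m and x of bolt1 in the frame of tote_blue between -0.075 and 0.075 m and y of bolt1 in the frame of tote_blue between -0.028 and 0.028 m and z of bolt1 in the frame of tote_blue between -0.003 and 0.06 m and x of bolt2 in the frame of tote_blue between -0.075 and 0.075 m and y of bolt2 in the frame of tote_blue between -0.028 and 0.028 m and z of bolt2 in the frame of tote_blue between -0.003 and 0.06 m and x of hinge in the frame of tote_yellow between -0.075 and 0.075 m and y of hinge in the frame of tote_yellow between -0.028 and 0.028 m and z of hinge in the frame of tote_yellow between -0.003 and 0.06 m); the robot touches nothing.
It fails at once if the glue bottle, nail jar, tape measure or spray can is tipped over or shifted by more than 25 mm (distance of any of glue, nail_jar, tape_measure, spray_can from where it was at the start of the episode above 0.025 m or angle between any of glue, nail_jar, tape_measure, spray_can's own z axis and vertical above 0.5 rad).
It fails at once if the hammer, timber offcut or screwdriver is shifted by more than 25 mm (distance of any of hammer, offcut, screwdriver from where it was at the start of the episode above 0.025 m).
It fails at once if a piece of hardware falls out of its tote (distance between carton and tote_red above 0.11 m or distance between any of bolt1, bolt2 and tote_blue above 0.11 m or distance between hinge and tote_yellow above 0.11 m).
It fails at once if a tote is slammed (over 70 N) onto the one below, or let fall onto the column from more than about 12 mm (contact force between tote_blue and tote_red above 70 N or contact force between tote_yellow and tote_blue above 70 N or (horizontal distance between tote_blue and tote_red below 0.06 m and contact force between the fingers and tote_blue below 0.1 N and linear speed of tote_blue above 0.48 m/s) or (horizontal distance between tote_yellow and tote_red below 0.06 m and contact force between the fingers and tote_yellow below 0.1 N and linear speed of tote_yellow above 0.48 m/s)).
It also fails if it takes over 72 s, if anything falls off the work surface, if the arm or the gripper's body presses on something with over 40 N, if the wrist force passes 120 N, or if a joint passes its speed limit or range.

## Working session

There is one attempt and no reset: what is moved stays moved. The work goes in short steps, Python scripts to look and compute and a shell command to move; the robot and the scene stay as the last step left them, time stands still between calls to the robot, and variables do not carry over. Pictures are saved under pics/ and viewed, and the job is handed in when it is done.

```bash
ls; mkdir -p pics; python3 - <<'E'
from cell import robot
import cv2
for n in ["scene","side","wrist"]:
    c=robot.calibration(n); print(n,c)
    im=robot.read_camera(n); cv2.imwrite(f"pics/{n}0.png",im[:,:,::-1])
    for q in ["tote_red","tote_blue","tote_yellow","tote_red_mark","tote_blue_mark","tote_yellow_mark","spray_can","glue"]:
        print(q,[(round(d["xy"][0]*560),round(d["xy"][1]*420),round(d["p"],2)) for d in robot.find_in(n,q)[:2]])
print(robot.observe())
E
```

```text
pics
scene {'vfov': 42.477346658476705, 'cx': 279.0545429429028, 'cy': 209.09075500776044, 'rvec': array([ 1.18779836,  2.57163723, -0.71876791]), 'tvec': array([ 0.32907912, -0.27713202,  1.76293773])}
tote_red [(365, 278, 0.55)]
tote_blue [(217, 141, 0.74), (357, 273, 0.5)]
tote_yellow [(218, 160, 0.83)]
tote_red_mark [(365, 277, 0.78)]
tote_blue_mark [(220, 142, 0.76)]
tote_yellow_mark [(217, 162, 0.96), (219, 144, 0.24)]
spray_can []
glue [(338, 238, 0.82)]
side {'vfov': 51.94476249647849, 'cx': 278.95844504182656, 'cy': 215.07938869467213, 'rvec': array([ 2.36597722, -0.69041709,  0.23947616]), 'tvec': array([-0.42345877,  0.27722957,  0.95386732])}
tote_red [(225, 149, 0.81)]
tote_blue [(338, 322, 0.65)]
tote_yellow [(335, 348, 0.56)]
tote_red_mark [(222, 150, 0.87)]
tote_blue_mark []
tote_yellow_mark [(332, 346, 0.88)]
spray_can [(279, 212, 0.64)]
glue [(232, 189, 0.87)]
wrist {'vfov': 67.66474928781429, 'cx': 274.9253635665004, 'cy': 210.72091251821, 'rvec': array([-2.28285064, -1.76596937, -0.2734346 ]), 'tvec': array([-0.52453987, -0.03593742,  0.39129819])}
tote_red []
tote_blue []
tote_yellow []
tote_red_mark []
tote_blue_mark []
tote_yellow_mark []
spray_can []
glue []
{'time': 1.35, 'qpos': array([ 1.17199933e+00,  3.42029609e-01,  1.52408943e+00,  7.11961781e-06,
        1.27538932e+00, -1.46039770e-01]), 'qvel': array([-0.0016177 ,  0.00085349, -0.00017441,  0.00086686,  0.00100101,
        0.00150392]), 'joint_efforts': array([-1.97474561e-03, -4.31149614e+01, -2.44472229e+01,  7.15423445e-02,
        4.87728347e-02, -1.38942733e-05]), 'tool_pos': array([0.13129653, 0.50834563, 0.22672882]), 'tool_rot': array([3.14150827e+00, 5.52713635e-06, 2.88883336e+00]), 'contact_force': array([-0.22004274, -0.09510451, -0.06540806]), 'torque': array([-0.00958626,  0.00140464, -0.01888858]), 'opening': 0.09191447568478837}
```

View pics/scene0.png

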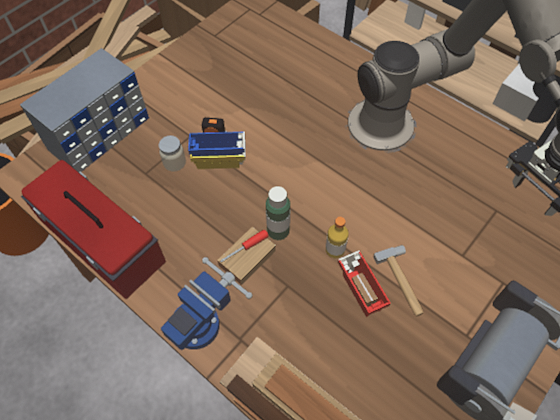

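View pics/side0.png

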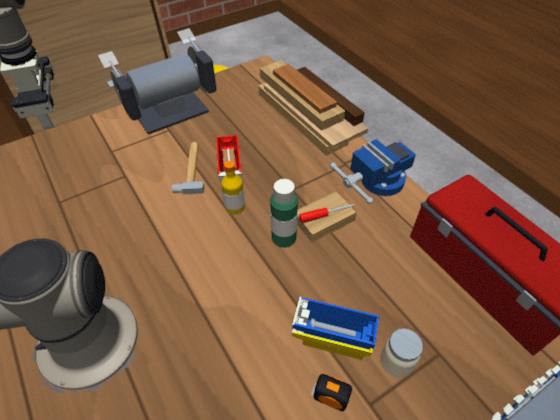

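View pics/wrist0.png

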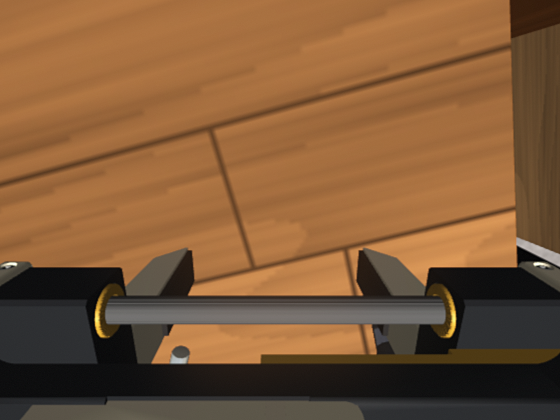

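The scene view shows red's tote at about (365,280) with its white end at about (348,262) towards the glue. Blue in yellow is at about (217,145), white end to the right at about (243,140). The wrist view shows bare bench. I'll zoom in to measure the rim corners.

```bash
cat > h.py <<'E'
import numpy as np, cv2
from cell import robot
def cam(n):
    c=robot.calibration(n); f=210/np.tan(np.radians(c["vfov"]/2))
    K=np.array([[f,0,c["cx"]],[0,f,c["cy"]],[0,0,1]]); R=cv2.Rodrigues(np.array(c["rvec"]))[0]
    return K,R,np.array(c["tvec"])
def back(C,uv,z):
    K,R,t=C; d=R.T@np.linalg.solve(K,[uv[0],uv[1],1]); o=-R.T@t
    return o+d*(z-o[2])/d[2]
def proj(C,P):
    K,R,t=C; p=(np.atleast_2d(P)@R.T+t)@K.T; return p[:,:2]/p[:,2:]
def totepts(x,y,yaw,z0):
    # outer rim corners, white end first
    L=np.array([[82,32,72],[82,-32,72],[-82,-32,72],[-82,32,72]])/1e3
    c,s=np.cos(yaw),np.sin(yaw)
    return L@np.array([[c,s,0],[-s,c,0],[0,0,1]])+[x,y,z0]
E
python3 - <<'E'
import cv2
for n,r,nm in [("scene0",(325,235,80,90),"a"),("scene0",(175,110,90,70),"b"),("side0",(205,125,50,60),"c"),("side0",(280,285,110,80),"d")]:
    im=cv2.imread(f"pics/{n}.png"); x,y,w,h=r
    s=int(min(780/w,580/h)); cv2.imwrite(f"pics/z{nm}.png",cv2.resize(im[y:y+h,x:x+w],None,fx=s,fy=s,interpolation=cv2.INTER_CUBIC)); print(nm,s)
E
```

```text
a 6
b 8
c 9
d 7
```

View pics/za.png

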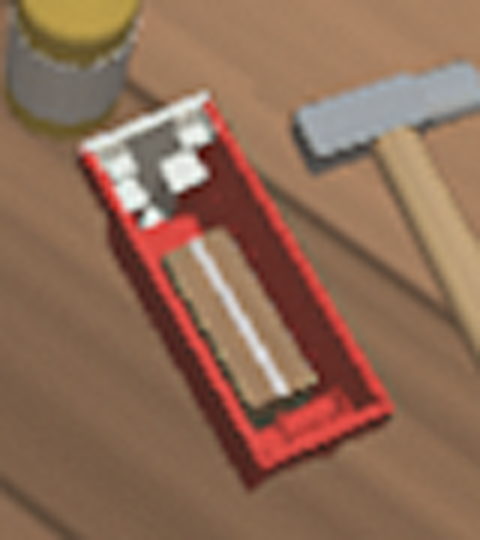

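View pics/zb.png

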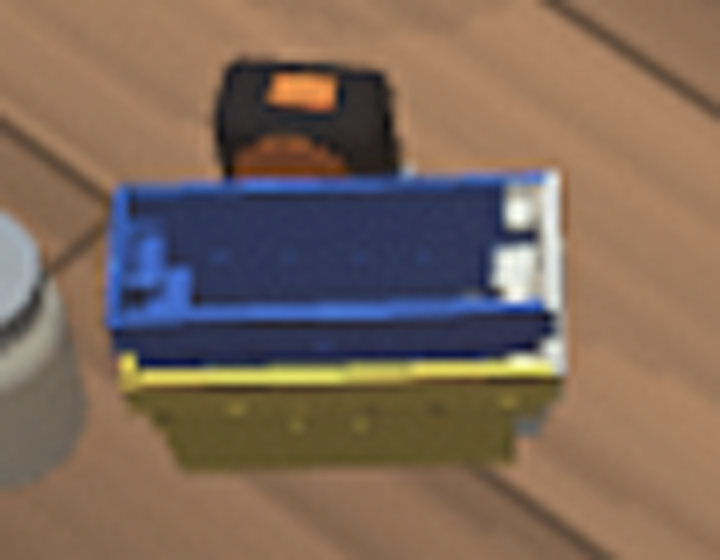

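View pics/zc.png

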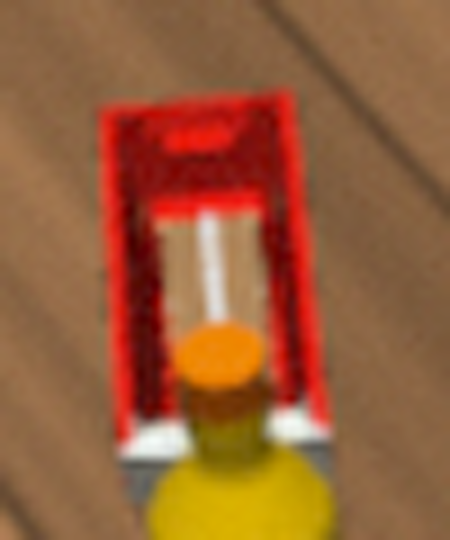

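View pics/zd.png

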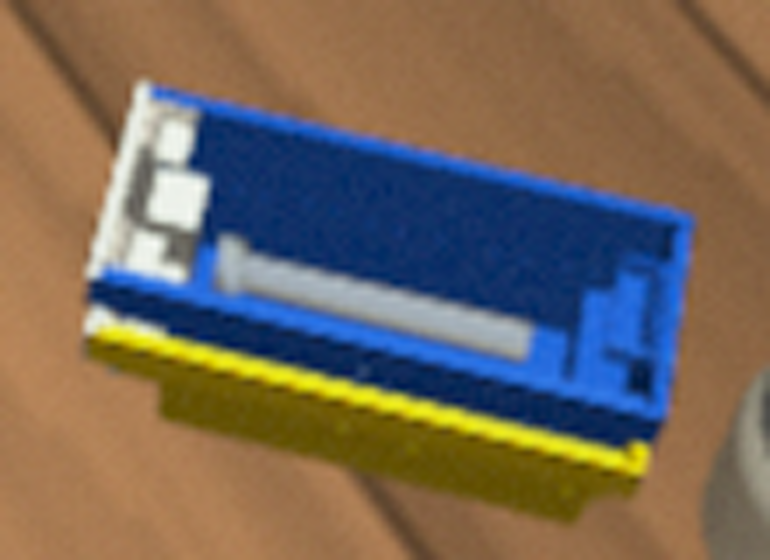

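```bash
cat > fit.py <<'E'
from h import *
from scipy.optimize import least_squares
def fit(obs,x0,z0):
    # obs: list of (C, list of 4 uv) order of totepts
    def r(p): 
        return np.concatenate([((proj(C,totepts(*p,z0))-uv)[~np.isnan(np.array(uv,float)).any(1)]).ravel() for C,uv in obs])
    s=least_squares(r,x0,x_scale=[.1,.1,1]); return s.x,s.fun
E
python3 - <<'E'
from fit import *
Cs,Cd=cam("scene"),cam("side")
def tr(l,s,o): return np.array([[a/s+o[0]-.5+.5/s,b/s+o[1]-.5+.5/s] for a,b in l])
rs=tr([(80,150),(210,95),(392,410),(262,470)],6,(325,235))
rd=tr([(122,458),(330,440),(292,92),(102,107)],9,(205,125))
bs=tr([(558,172),(550,315),(108,325),(115,187)],8,(175,110))
bd=tr([(142,85),(92,275),(662,412),(692,215)],7,(280,285))
for nm,us,ud,z in [("red",rs,rd,.0),("blue",bs,bd,.038)]:
    Ps=[back(Cs,u,z+.072) for u in us];Pd=[back(Cd,u,z+.072) for u in ud]
    print(nm,np.round(np.array(Ps)[:,:2],3).tolist(),np.round(np.array(Pd)[:,:2],3).tolist())
    a=np.mean(Pd,0); 
    print([np.linalg.norm(Ps[i]-Ps[i-1]).round(3) for i in range(4)],[np.linalg.norm(Pd[i]-Pd[i-1]).round(3) for i in range(4)])
    # assign by white mid
    P=Ps; w=(P[0]+P[1])/2-(P[2]+P[3])/2; x0=[a[0],a[1],np.arctan2(w[1],w[0])]
    def order(u,C):
        Q=proj(C,totepts(*x0,z)); idx=[np.argmin(np.linalg.norm(u-q,axis=1)) for q in Q]; print(idx); return u[idx]
    for obs in ([(Cs,order(us,Cs)),(Cd,order(ud,Cd))],[(Cs,order(us,Cs))],[(Cd,order(ud,Cd))]):
        x,f=fit(obs,x0,z); print(x.round(4),np.degrees(x[2]).round(1),f.round(1))
for n,C,l in [("scene",Cs,["spray_can","glue","nail_jar","tape_measure","hammer","offcut"]),("side",Cd,["spray_can","glue","nail_jar","tape_measure","hammer","offcut"])]:
    robot.read_camera(n)
    for q in l:
        for d in robot.find_in(n,q)[:1]: print(n,q,[back(C,(d["xy"][0]*560,d["xy"][1]*420),z)[:2].round(3).tolist() for z in (0,.04,.1)],d["p"])
E
```

```text
red [[0.509, 0.208], [0.45, 0.236], [0.521, 0.382], [0.578, 0.356]] [[0.453, 0.233], [0.51, 0.206], [0.579, 0.355], [0.522, 0.382]]
[np.float64(0.163), np.float64(0.065), np.float64(0.162), np.float64(0.063)] [np.float64(0.165), np.float64(0.063), np.float64(0.164), np.float64(0.063)]
[np.int64(0), np.int64(1), np.int64(2), np.int64(3)]
[np.int64(1), np.int64(0), np.int64(3), np.int64(2)]
[np.int64(0), np.int64(1), np.int64(2), np.int64(3)]
[np.int64(1), np.int64(0), np.int64(3), np.int64(2)]
[ 0.5154  0.295  -2.0088] -115.1 [-0.4 -0.2 -0.8 -0.   0.1  0.2 -0.4  0.3 -0.4 -0.3 -0.7 -0.1 -0.5  0.
 -0.1 -0.2]
[ 0.5145  0.2956 -2.0125] -115.3 [ 0.1 -0.4 -0.3 -0.1  0.4  0.2 -0.1  0.2]
[ 0.5161  0.2938 -2.0061] -114.9 [ 0.1 -0.2 -0.2  0.1 -0.2  0.2  0.2 -0.1]
blue [[0.369, -0.253], [0.42, -0.21], [0.528, -0.33], [0.481, -0.374]] [[0.419, -0.212], [0.373, -0.254], [0.483, -0.373], [0.529, -0.332]]
[np.float64(0.165), np.float64(0.067), np.float64(0.161), np.float64(0.064)] [np.float64(0.163), np.float64(0.063), np.float64(0.161), np.float64(0.061)]
[np.int64(0), np.int64(1), np.int64(2), np.
[... 557 characters left out ...]
177]] 0.6
scene nail_jar [[0.515, -0.438], [0.532, -0.411], [0.556, -0.369]] 0.75
scene tape_measure [[0.346, -0.411], [0.367, -0.384], [0.399, -0.344]] 0.57
scene hammer [[0.404, 0.343], [0.424, 0.347], [0.453, 0.354]] 0.68
scene offcut [[0.644, -0.004], [0.657, 0.011], [0.676, 0.033]] 0.59
side spray_can [[0.553, 0.079], [0.535, 0.051], [0.508, 0.008]] 0.96
side glue [[0.481, 0.222], [0.466, 0.187], [0.445, 0.135]] 0.79
side nail_jar [[0.558, -0.397], [0.54, -0.404], [0.513, -0.415]] 0.77
side tape_measure [[0.383, -0.372], [0.373, -0.38], [0.357, -0.393]] 0.91
side hammer [[0.4, 0.321], [0.389, 0.282], [0.373, 0.223]] 0.84
side offcut [[0.651, 0.005], [0.629, -0.02], [0.596, -0.057]] 0.61
```

```bash
cat >> h.py <<'E'
from scipy.spatial.transform import Rotation as Ro
def go(x,y,z,yawdeg):
    o=robot.observe(); R=Ro.from_euler("xyz",o["tool_rot"]).as_matrix()
    d=R.T@(np.array([x,y,z])-o["tool_pos"])*1e3
    t=-(yawdeg-np.degrees(o["tool_rot"][2])); t=(t+180)%360-180
    print("shift mm",d.round(1),"turn",round(t,1),"t",o["time"],"F",o["contact_force"].round(1),"op",round(o["opening"],4),"pos",o["tool_pos"].round(4),"yaw",round(np.degrees(o["tool_rot"][2]),2),"q",o["qpos"].round(2))
E
python3 - <<'E'
from h import *
K,R,t=cam("wrist"); o=robot.observe(); Rt=Ro.from_euler("xyz",o["tool_rot"]).as_matrix()
print("cam in tool",Rt.T@(-R.T@t-o["tool_pos"]),"axis",Rt.T@R.T@[0,0,1],"right",Rt.T@R.T@[1,0,0],K[0,0])
go(.44,.2,.36,132.4)
E
```

```text
cam in tool [ 0.08340886 -0.00040641 -0.15714575] axis [-3.02308233e-01 -3.71627562e-04  9.53210152e-01] right [-1.13576551e-03  9.99999355e-01  2.96640329e-05] 313.31114431974385
shift mm [-376.  -221.3 -133.3] turn 33.1 t 2.05 F [ 0.2 -0.8  1. ] op 0.0916 pos [0.1313 0.5083 0.2267] yaw 165.52 q [ 1.17  0.34  1.52  0.    1.28 -0.15]
```

```bash
python3 -m pendant '[[[0,0,-60],0],[[-376,-221,-133],33],[[-376,-221,-133],33],[[-376,-221,-133],33],[[-376,-221,-133],33],[[-376,-221,-133],33],[[-376,-221,-133],33],[[-376,-221,-133],33],[[-376,-221,-133],33],[[-376,-221,-133],33]]' 1; python3 -c "
from h import *
go(.42,-.26,.33,132.4)"
```

```text
time: 2.88
tool_pos: [0.3921, 0.2474, 0.3459]
tool_rot: [3.141, 0.0, 2.313]
contact_force: [1.4, 0.5, 0.2]
opening: 0.0919
shift mm [-392.8 -322.4   15.7] turn 0.1 t 2.8833 F [1.4 0.5 0.2] op 0.0919 pos [0.3921 0.2474 0.3459] yaw 132.52 q [ 0.4   0.16  1.45  0.    1.54 -0.34]
```

```bash
python3 -m pendant '[[[-393,-322,16],0],[[-393,-322,16],0],[[-393,-322,16],0],[[-393,-322,16],0],[[-393,-322,16],0],[[-393,-322,16],0],[[-393,-322,16],0],[[-393,-322,16],0],[[-393,-322,16],0],[[-393,-322,16],0]]' ; python3 -c "
from h import *
go(.42,-.26,.33,132.4)"
```

```text
time: 3.72
tool_pos: [0.4146, -0.1688, 0.3328]
tool_rot: [3.14, 0.001, 2.313]
contact_force: [1.3, 0.2, 1.0]
opening: 0.0917
shift mm [-70.9 -57.6   2.8] turn 0.1 t 3.7167 F [1.3 0.2 1. ] op 0.0917 pos [ 0.4146 -0.1688  0.3328] yaw 132.5 q [-0.56  0.13  1.51  0.    1.5  -1.3 ]
```

```bash
python3 -m pendant '[[[-71,-58,3],0],[[-71,-58,3],0],[[-71,-58,3],0],[[-71,-58,3],0],[[-71,-58,3],0],[[-71,-58,3],0]]' ; python3 - <<'E'
from h import *
C=cam("wrist"); im=robot.read_camera("wrist")
for q in ["tote_blue","tote_blue_mark","tote_yellow","tape_measure","nail_jar"]: print(q,[(round(d["xy"][0]*560),round(d["xy"][1]*420),round(d["p"],2)) for d in robot.find_in("wrist",q)[:2]])
b=im[:,:,::-1].copy()
print(proj(C,totepts(.451,-.292,np.radians(132.4),.038)))
b=cv2.resize(b,(800,600)); cv2.imwrite("pics/w1.png",b)
E
```

```text
time: 4.22
tool_pos: [0.4198, -0.259, 0.33]
tool_rot: [3.14, 0.0, 2.313]
contact_force: [-0.4, 0.2, 0.9]
opening: 0.0919
tote_blue [(278, 219, 0.59)]
tote_blue_mark [(274, 213, 0.74), (499, 68, 0.34)]
tote_yellow [(277, 145, 0.51), (200, 213, 0.31)]
tape_measure [(198, 215, 0.77)]
nail_jar [(269, 286, 0.71)]
[[249.380761   152.0749254 ]
 [303.07208104 152.14556362]
 [299.58661541 274.74538161]
 [252.19438152 274.72170556]]
```

View pics/w1.png

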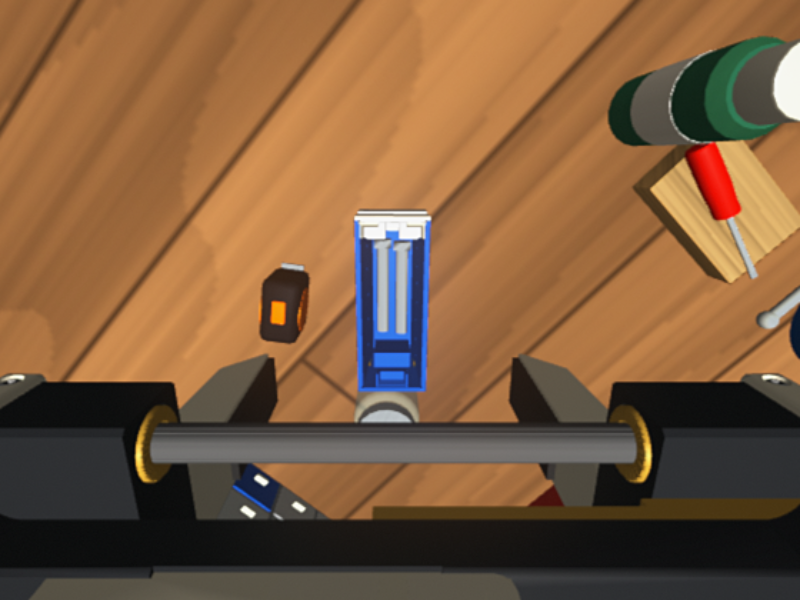

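The wrist view shows blue's rim at about (355–431, 215–391) in the scaled picture. That is within a pixel or two of the projected fit. I'll crop it to refine.

```bash
cat > ov.py <<'E'
from h import *
def overlay(camn,pose,z0,fn,sc=6,m=12):
    C=cam(camn); im=robot.read_camera(camn)[:,:,::-1]
    p=proj(C,totepts(pose[0],pose[1],np.radians(pose[2]),z0))
    x0,y0=np.floor(p.min(0)-m).astype(int).clip(0); x1,y1=np.ceil(p.max(0)+m).astype(int); x1=min(x1,560);y1=min(y1,420)
    sc=max(1,int(min(780/(x1-x0),580/(y1-y0))))
    b=cv2.resize(np.ascontiguousarray(im[y0:y1,x0:x1]),None,fx=sc,fy=sc,interpolation=cv2.INTER_NEAREST)
    q=((p-[x0,y0]+.5)*sc).round().astype(int)
    cv2.polylines(b,[q.reshape(-1,1,2)],True,(255,0,255),1)
    cv2.imwrite(fn,b); print("crop off",x0,y0,"scale",sc)
    print("grad",C[0][0,0])
E
python3 -c "
from ov import *
overlay('wrist',(.451,-.292,132.4),.038,'pics/o1.png')"
```

```text
crop off 237 139 scale 3
grad 313.31114431974385
```

View pics/o1.png

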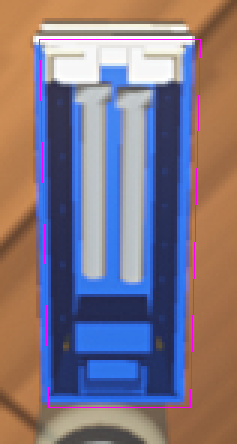

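The tote sits about 1.5 mm towards tool +x and 1.7 mm towards tool −y of the fit, so I take blue at about (0.449, −0.292).

```bash
python3 -c "
from h import *
go(.4488,-.2921,.081,132.4)"
```

```text
shift mm [-43.1  -1.  249.2] turn 0.2 t 4.5667 F [-0.2  0.1 -0.1] op 0.0917 pos [ 0.42   -0.2597  0.3301] yaw 132.56 q [-0.71  0.22  1.41  0.    1.51 -1.45]
```

```bash
python3 -m pendant '[[[-43,-1,0],0],[[-43,-1,30],0],[[-43,-1,70],0],[[-43,-1,110],0],[[-43,-1,150],0],[[-43,-1,170],0],[[-43,-1,190],0],[[-43,-1,190],0],[[-43,-1,190],0]]' 1; python3 - <<'E'
from ov import *
overlay('wrist',(.4488,-.2921,132.4),.038,'pics/o2.png')
go(.4488,-.2921,.081,132.4)
E
```

```text
time: 5.32
tool_pos: [0.4485, -0.2917, 0.1398]
tool_rot: [3.141, -0.0, 2.314]
contact_force: [0.5, -0.7, -0.2]
opening: 0.0915
crop off 208 102 scale 2
grad 313.31114431974385
shift mm [ 0.5 -0.2 60.1] turn 0.2 t 5.3667 F [0.3 0.9 1.3] op 0.0918 pos [ 0.4491 -0.2923  0.1411] yaw 132.57 q [-0.72  0.44  1.62  0.    1.07 -1.46]
```

View pics/o2.png

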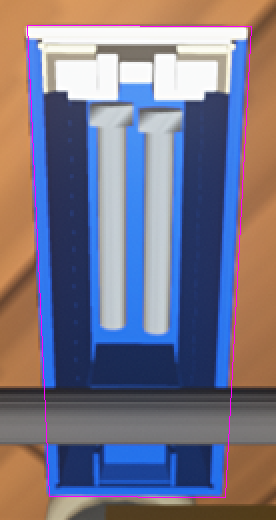

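The overlay matches the rim to about 1 px. Descend and grip.

```bash
python3 -m pendant '[[[0,0,30],0],[[0,0,50],0],[[0,0,60],0],[[0,0,60],0],[[0,0,60],0],[[0,0,60],0]]' 1 && python3 -m pendant '[[[0,0,0],0],[[0,0,0],0],[[0,0,0],0],[[0,0,0],0],[[0,0,0],0],[[0,0,0],0],[[0,0,0],0]]' 0 45; python3 -c "
from h import *
go(.4488,-.2921,.30,132.4)"
```

```text
time: 5.87
tool_pos: [0.4502, -0.2931, 0.0828]
tool_rot: [3.14, 0.005, 2.314]
contact_force: [0.7, -0.5, 0.4]
opening: 0.0918
time: 6.45
tool_pos: [0.4503, -0.2932, 0.083]
tool_rot: [3.14, 0.006, 2.314]
contact_force: [-0.5, 0.5, 3.7]
opening: 0.064
shift mm [   0.6   -0.  -217. ] turn 0.2 t 6.45 F [-0.5  0.5  3.7] op 0.064 pos [ 0.4503 -0.2932  0.083 ] yaw 132.57 q [-0.72  0.52  1.68  0.    0.93 -1.46]
```

```bash
python3 -m pendant '[[[0,0,-5],0],[[0,0,-12],0],[[0,0,-22],0],[[0,0,-40],0],[[0,0,-65],0],[[0,0,-95],0],[[0,0,-130],0],[[0,0,-165],0],[[0,0,-200],0],[[0,0,-230],0]]'; python3 - <<'E'
from h import *
im=robot.read_camera("wrist"); cv2.imwrite("pics/w3.png",im[:,:,::-1])
im=robot.read_camera("side"); cv2.imwrite("pics/s3.png",cv2.resize(im[250:420,230:450,::-1],None,fx=3,fy=3))
go(.43,-.10,.32,132.4)
E
```

```text
time: 7.28
tool_pos: [0.4488, -0.2922, 0.3163]
tool_rot: [3.14, 0.007, 2.314]
contact_force: [0.9, -0.5, -4.0]
opening: 0.0633
shift mm [156.4 115.9  -2.9] turn 0.2 t 7.3833 F [ 0.3  0.6 -4.9] op 0.0633 pos [ 0.4505 -0.2936  0.3194] yaw 132.58 q [-0.72  0.3   1.33  0.    1.49 -1.46]
```

View pics/w3.png

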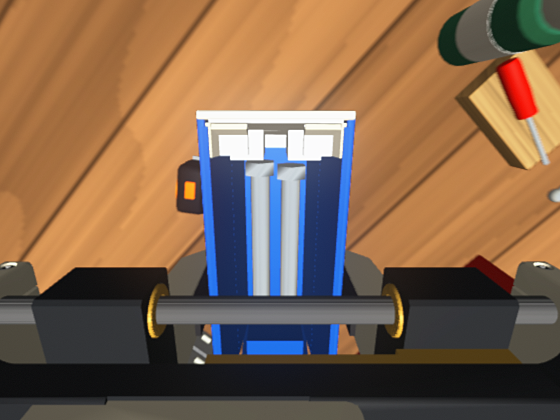

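View pics/s3.png

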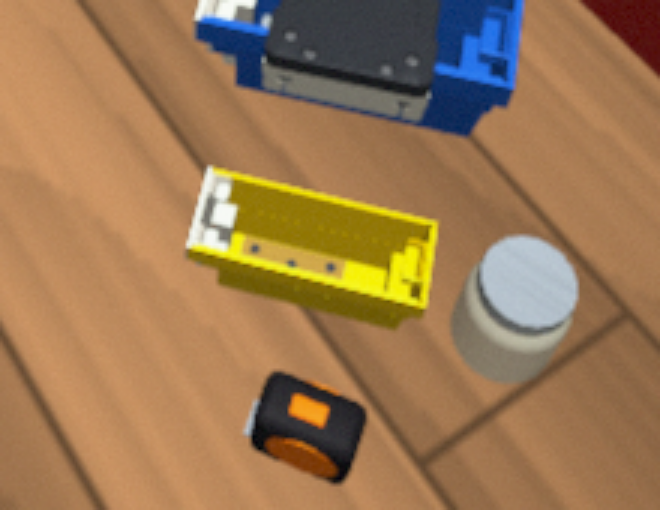

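Blue is lifted level with both bolts inside, and yellow stays upright with its hinge. The white end's top edge spans about (196–355, 112) in the wrist view. I'll check the in-grip offset from it.

```bash
python3 - <<'E'
from h import *
C=cam("wrist"); im=robot.read_camera("wrist")[:,:,::-1].copy(); o=robot.observe()
Rt=Ro.from_euler("xyz",o["tool_rot"]).as_matrix()
# tote in tool frame: x along tool x, y=-tool y, z=-tool z; rim top z_tool=-(72-45)
for dx,col in [(0,(0,0,255)),(2,(255,0,255)),(4,(0,255,255))]:
    L=np.array([[82+dx,-32,-27],[82+dx,32,-27],[-82+dx,32,-27],[-82+dx,-32,-27]])/1e3
    P=L@Rt.T+o["tool_pos"]; p=proj(C,P); print(dx,p[:2].round(1).tolist(),p[2:].round(1).tolist())
cv2.imwrite("pics/w4.png",cv2.resize(np.ascontiguousarray(im[95:175,185:365]),None,fx=4,fy=4,interpolation=cv2.INTER_NEAREST))
E
```

```text
0 [[198.2, 111.5], [356.1, 111.4]] [[333.3, 415.2], [220.3, 415.3]]
2 [[197.8, 106.3], [356.5, 106.2]] [[333.5, 412.5], [220.1, 412.7]]
4 [[197.4, 101.1], [356.9, 100.9]] [[333.7, 409.8], [219.9, 410.0]]
```

View pics/w4.png

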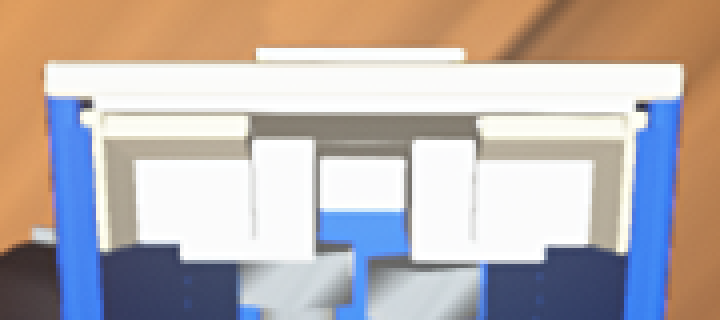

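```bash
python3 -c "
from h import *
go(.445,.14,.32,64.9)"
```

```text
shift mm [321.8 289.5  -7. ] turn 67.7 t 7.4333 F [ 0.6  0.5 -5.6] op 0.0635 pos [ 0.4496 -0.2929  0.3159] yaw 132.58 q [-0.72  0.3   1.33  0.    1.49 -1.46]
```

```bash
python3 -m pendant '[[[5,5,0],1],[[15,14,-1],4],[[35,32,-1],8],[[60,54,-2],13],[[85,77,-2],18],[[110,99,-3],23],[[135,122,-3],28],[[160,144,-4],34],[[185,167,-4],39],[[210,189,-5],44]]'; python3 -c "
from h import *
go(.445,.14,.32,64.9)"
```

```text
time: 8.27
tool_pos: [0.4453, -0.0085, 0.3172]
tool_rot: [3.136, 0.006, 1.541]
contact_force: [1.3, 0.0, -3.9]
opening: 0.0637
shift mm [148.4  -4.6  -3.7] turn 23.4 t 8.2667 F [ 1.3  0.  -3.9] op 0.0637 pos [ 0.4453 -0.0085  0.3172] yaw 88.32 q [-0.19  0.13  1.56 -0.    1.45 -0.16]
```

```bash
python3 -m pendant '[[[30,-1,-1],5],[[60,-2,-2],10],[[90,-3,-3],15],[[115,-4,-4],19],[[135,-4,-4],22],[[148,-5,-4],23],[[148,-5,-4],23],[[148,-5,-4],23],[[148,-5,-4],23]]'; python3 - <<'E'
from ov import *
go(.445,.14,.32,64.9)
overlay('wrist',(.515,.295,-115.1),0,'pics/o5.png')
im=robot.read_camera("wrist"); cv2.imwrite("pics/w5.png",im[:,:,::-1])
E
```

```text
time: 9.02
tool_pos: [0.4441, 0.1389, 0.3193]
tool_rot: [3.136, 0.005, 1.14]
contact_force: [0.1, 0.0, -5.0]
opening: 0.0638
shift mm [ 1.3  0.4 -0.7] turn 0.4 t 9.0167 F [ 0.1  0.  -5. ] op 0.0638 pos [0.4441 0.1389 0.3193] yaw 65.34 q [ 0.14  0.17  1.5  -0.01  1.47  0.57]
crop off 232 0 scale 5
grad 313.31114431974385
```

View pics/o5.png

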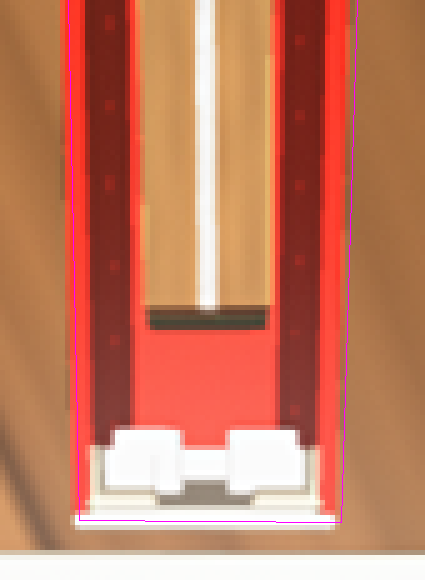

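View pics/w5.png

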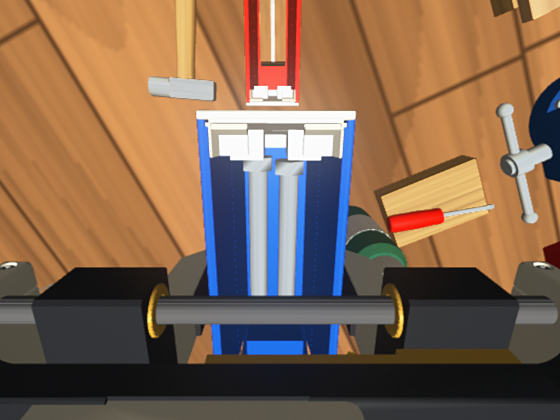

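Red's near (white) end shows at about (247–299, 104) in the wrist view. That is 1–1.5 px left of and below the overlay. I aim for a compromise TCP of (0.5138, 0.2938), yaw 65.1.

```bash
python3 -c "
from h import *
go(.5138,.2938,.31,65.1)"
```

```text
shift mm [169.9  -2.    9.1] turn 0.2 t 9.1167 F [ 1.3  0.2 -4.3] op 0.0639 pos [0.4444 0.1387 0.3198] yaw 65.27 q [ 0.14  0.17  1.5  -0.01  1.47  0.57]
```

```bash
python3 -m pendant '[[[15,0,1],0],[[45,-1,3],0],[[75,-1,5],0],[[105,-1,6],0],[[135,-2,7],0],[[155,-2,9],0],[[170,-2,9],0],[[170,-2,9],0],[[170,-2,9],0],[[170,-2,9],0]]'; python3 -c "
from h import *
go(.5138,.2938,.15,65.1)"
```

```text
time: 9.95
tool_pos: [0.5138, 0.2928, 0.3099]
tool_rot: [3.135, 0.005, 1.138]
contact_force: [0.1, 0.0, -4.5]
opening: 0.0637
shift mm [  1.7  -1.4 159.8] turn 0.1 t 9.95 F [ 0.1  0.  -4.5] op 0.0637 pos [0.5138 0.2928 0.3099] yaw 65.22 q [ 0.39  0.42  1.17 -0.01  1.54  0.83]
```

```bash
python3 -m pendant '[[[2,-1,15],0],[[2,-1,40],0],[[2,-1,70],0],[[2,-1,100],0],[[2,-1,125],0],[[2,-1,145],0],[[2,-1,160],0],[[2,-1,168],0],[[2,-1,168],0],[[2,-1,168],0]]'; python3 - <<'E'
from h import *
go(.5138,.2938,.111,65.1)
for n,sc,r in [("scene",5,(315,210,110,120)),("side",7,(180,75,100,110))]:
    im=robot.read_camera(n)[:,:,::-1]; x,y,w,h=r
    s=5; cv2.imwrite(f"pics/{n}6.png",cv2.resize(np.ascontiguousarray(im[y:y+h,x:x+w]),None,fx=s,fy=s,interpolation=cv2.INTER_CUBIC))
E
```

```text
time: 10.78
tool_pos: [0.5147, 0.2933, 0.1426]
tool_rot: [3.135, 0.004, 1.138]
contact_force: [-0.0, 0.5, -4.1]
opening: 0.0637
shift mm [ 0.2 -1.3 31.6] turn 0.1 t 10.7833 F [-0.   0.5 -4.1] op 0.0637 pos [0.5147 0.2933 0.1426] yaw 65.17 q [ 0.39  0.54  1.45 -0.01  1.15  0.83]
```

View pics/scene6.png

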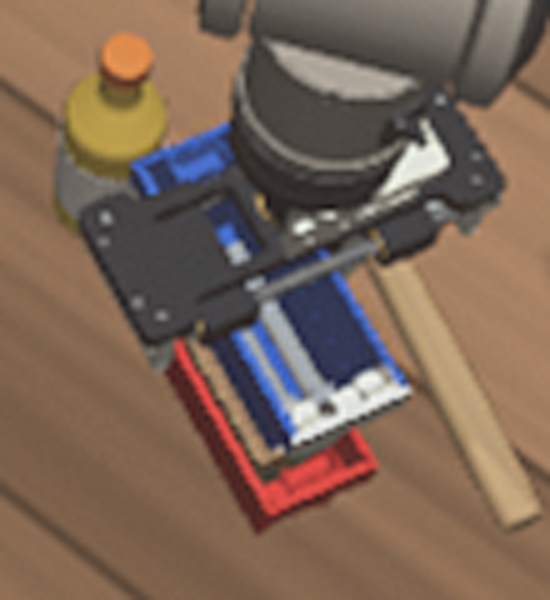

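View pics/side6.png

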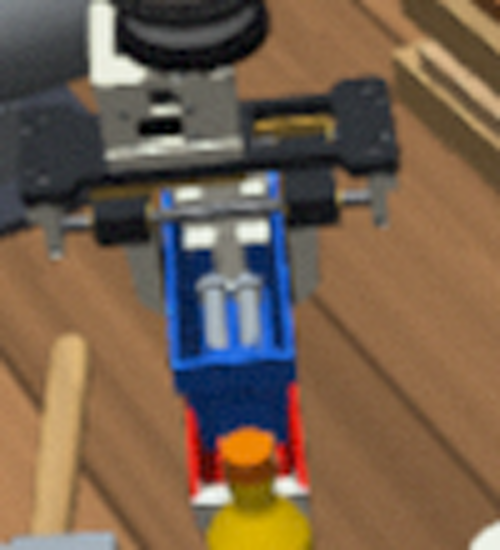

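```bash
python3 - <<'E'
from fit import *
Cs,Cd=cam("scene"),cam("side")
o=robot.observe(); zb=o["tool_pos"][2]-.045
f=lambda a,b,ox,oy:(a/5+ox-.4,b/5+oy-.4)
n=(np.nan,np.nan)
# blue yaw 65: order (+x,+y),(+x,-y),(-x,-y),(-x,+y)
x0=[.5138,.2938,np.radians(65.1)]
print(proj(Cs,totepts(*x0,zb)).round(1).tolist(),proj(Cd,totepts(*x0,zb)).round(1).tolist())
bs=[f(410,390,315,210),f(292,445,315,210),n,n]; bs2=f(133,165,315,210)
bd=[f(172,365,180,75),f(296,355,180,75)]
print(bs,bs2,bd)
u=np.array([bs[0],bs[1],bs2,n])
v=np.array([n,n,bd[1],bd[0]])
for ob in ([(Cs,u)],[(Cd,v)],[(Cs,u),(Cd,v)]):
    try:
        x,r=fit(ob,x0,zb); print(x.round(4),np.degrees(x[2]),r.round(1))
    except Exception as e: print(e)
E
```

```text
[[397.1, 287.1], [373.6, 297.7], [340.9, 241.5], [363.3, 232.1]] [[210.7, 109.5], [233.6, 107.6], [237.7, 146.2], [212.7, 148.5]]
[(396.6, 287.6), (373.0, 298.6), (nan, nan), (nan, nan)] (341.20000000000005, 242.6) [(214.0, 147.6), (238.79999999999998, 145.6)]
[0.5158 0.2947 1.1305] 64.7708131298209 [ 0.2  0.5  0.2 -0.1 -0.4 -0.4]
[0.5191 0.2942 1.1182] 64.07055732272812 [ 0.1 -0.  -0.1  0. ]
[0.5166 0.2945 1.1385] 65.23006742789451 [ 0.1  0.5  0.2  0.1 -0.8 -0.1 -0.2  0.1 -0.4  0.4]
```

Blue's white corners are at about (397,288) and (373,299) in the scene view, 1–2 mm off in tool +y relative to red. I shift −2 mm in y and lower slowly.

```bash
python3 -m pendant '[[[0,-2,0],0],[[0,-2,4],0],[[0,-2,8],0],[[0,-2,12],0],[[0,-2,16],0],[[0,-2,19],0],[[0,-2,22],0],[[0,-2,24],0],[[0,-2,24],0],[[0,-2,24],0]]'; python3 -c "
from h import *
go(.5138,.2938,.111,65.1)"
```

```text
time: 11.72
tool_pos: [0.5135, 0.2945, 0.1193]
tool_rot: [3.133, 0.003, 1.138]
contact_force: [0.1, -0.4, -4.4]
opening: 0.0636
shift mm [-0.5  0.5  8.3] turn 0.1 t 11.7167 F [ 0.1 -0.4 -4.4] op 0.0636 pos [0.5135 0.2945 0.1193] yaw 65.2 q [ 0.4   0.56  1.48 -0.01  1.1   0.83]
```

```bash
python3 -m pendant '[[[0,0,2],0],[[0,0,3],0],[[0,0,4],0],[[0,0,5],0],[[0,0,5],0],[[0,0,5],0]]'; python3 -c "
from h import *
go(.5138,.2938,.111,65.1)"
```

```text
time: 12.22
tool_pos: [0.5135, 0.2945, 0.1143]
tool_rot: [3.134, 0.003, 1.138]
contact_force: [0.0, 0.4, -4.1]
opening: 0.0635
shift mm [-0.5  0.5  3.3] turn 0.1 t 12.2167 F [ 0.   0.4 -4.1] op 0.0635 pos [0.5135 0.2945 0.1143] yaw 65.19 q [ 0.4   0.57  1.49 -0.01  1.08  0.83]
```

```bash
python3 -m pendant '[[[0,0,1],0],[[0,0,2],0],[[0,0,3],0],[[0,0,4],0],[[0,0,4],0],[[0,0,4],0]]'; python3 -c "
from h import *
go(.5138,.2938,.111,65.1)"
```

```text
time: 12.72
tool_pos: [0.5137, 0.2945, 0.1111]
tool_rot: [3.133, 0.003, 1.138]
contact_force: [-1.6, -1.3, 3.9]
opening: 0.0634
shift mm [-0.6  0.4  0.1] turn 0.1 t 12.7167 F [-1.6 -1.3  3.9] op 0.0634 pos [0.5137 0.2945 0.1111] yaw 65.2 q [ 0.4   0.57  1.49 -0.01  1.08  0.83]
```

Contact came at TCP z 0.111, which is exactly the seated height (66 + 45 mm). Releasing.

```bash
python3 -m pendant '[[[0,0,-1],0],[[0,0,-1],0],[[0,0,-1],0],[[0,0,-1],0],[[0,0,-1],0],[[0,0,-1],0]]' 1; python3 -m pendant '[[[0,0,-10],0],[[0,0,-35],0],[[0,0,-70],0],[[0,0,-110],0],[[0,0,-150],0],[[0,0,-190],0],[[0,0,-200],0],[[0,0,-200],0],[[0,0,-200],0]]'; python3 - <<'E'
from h import *
im=robot.read_camera("wrist"); cv2.imwrite("pics/w7.png",im[:,:,::-1])
im=robot.read_camera("side")[75:185,180:280,::-1]; cv2.imwrite("pics/s7.png",cv2.resize(np.ascontiguousarray(im),None,fx=5,fy=5,interpolation=cv2.INTER_CUBIC))
go(.42,-.26,.33,132.4)
E
```

```text
time: 13.22
tool_pos: [0.5137, 0.2945, 0.112]
tool_rot: [3.133, 0.003, 1.138]
contact_force: [0.0, -0.5, -0.7]
opening: 0.0913
time: 13.97
tool_pos: [0.5123, 0.2957, 0.3124]
tool_rot: [3.132, 0.002, 1.138]
contact_force: [-0.5, 0.8, -0.5]
opening: 0.0918
shift mm [-542.7  149.9  -16.1] turn -67.2 t 14.0667 F [-0.3 -0.1 -0.4] op 0.0917 pos [0.5117 0.2954 0.3102] yaw 65.19 q [ 0.4   0.42  1.17 -0.01  1.54  0.83]
```

View pics/w7.png

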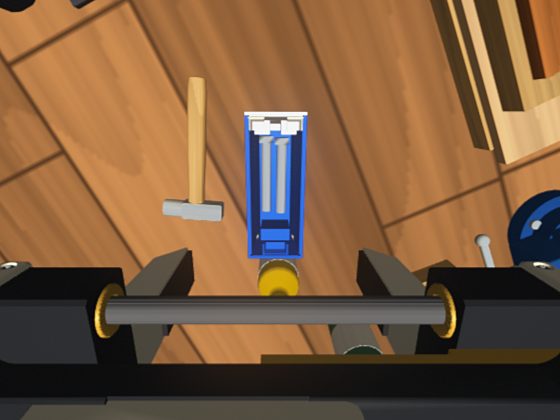

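View pics/s7.png

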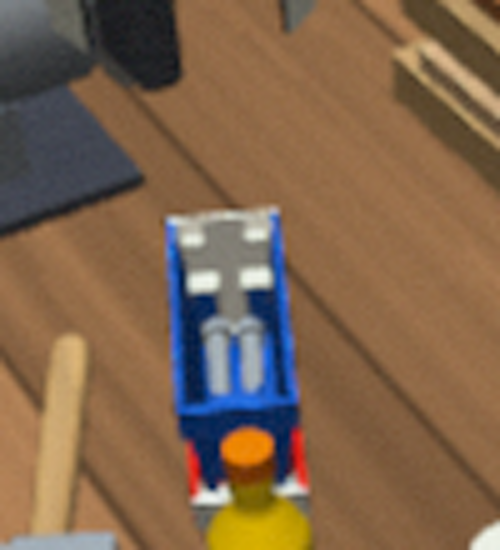

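Blue stands on red with its white end over red's coloured end and both bolts inside. In the wrist view its rim is at (245–307, 113–258). I'll check the pose numerically, then find red's rim from it.

```bash
python3 - <<'E'
from fit import *
overlay=__import__("ov").overlay
overlay('wrist',(.5137,.2945,65.2),.066,'pics/o8.png')
overlay('side',(.5137,.2945,65.2),.066,'pics/o8s.png')
Cd=cam("side"); f=lambda a,b:(a/5+180-.4,b/5+75-.4)
v=np.array([f(165,216),f(277,208),f(298,400),f(178,412)])
for z in (.060,.066,.072):
    x,r=fit([(Cd,v)],[.514,.2945,1.138],z); print(z,x.round(4),np.degrees(x[2]).round(1),r.round(1))
E
```

```text
crop off 233 97 scale 3
grad 313.31114431974385
crop off 200 104 scale 8
grad 431.0910927501367
0.06 [0.5198 0.3032 1.1404] 65.3 [ 0.1  0.4 -0.1  0.   0.1 -0.2 -0.1 -0.2]
0.066 [0.517  0.2966 1.1405] 65.3 [ 0.   0.3  0.  -0.1  0.2 -0.  -0.2 -0.1]
0.072 [0.5142 0.29   1.1405] 65.3 [-0.1  0.1  0.1 -0.3  0.3  0.1 -0.3  0.1]
```

View pics/o8.png

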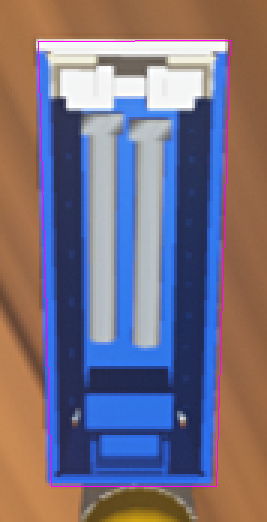

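View pics/o8s.png

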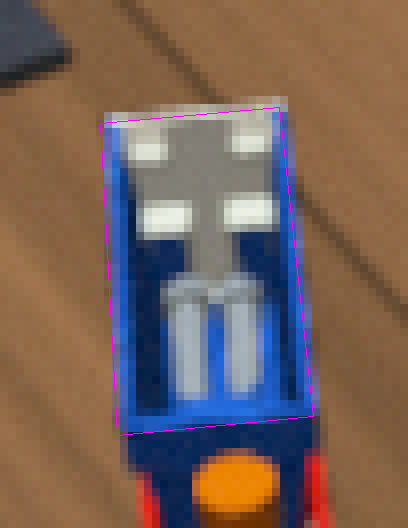

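Blue checks out: the wrist overlay matches within 1 px at seated height. Now to yellow.

```bash
python3 -m pendant '[[[-40,11,-5],-5],[[-80,22,-10],-10],[[-120,33,-16],-15],[[-160,44,-16],-20],[[-200,55,-16],-25],[[-240,66,-16],-30],[[-280,77,-16],-35],[[-320,88,-16],-40],[[-360,99,-16],-45],[[-400,110,-16],-50]]'; python3 -c "
from h import *
go(.42,-.26,.30,132.5)"
```

```text
time: 15.0
tool_pos: [0.4427, -0.1153, 0.328]
tool_rot: [-3.14, 0.007, 2.015]
contact_force: [1.6, 0.4, -0.8]
opening: 0.0912
shift mm [-120.7  -82.6   28.9] turn -17.1 t 15.0 F [ 1.6  0.4 -0.8] op 0.0912 pos [ 0.4427 -0.1153  0.328 ] yaw 115.45 q [-0.42  0.15  1.5  -0.01  1.48 -0.86]
```

```bash
python3 -m pendant '[[[-35,-24,5],-5],[[-70,-48,14],-10],[[-105,-72,22],-15],[[-121,-83,29],-17],[[-121,-83,29],-17],[[-121,-83,29],-17],[[-121,-83,29],-17]]'; python3 - <<'E'
from ov import *
go(.4488,-.2921,.043,132.5)
overlay('wrist',(.4488,-.2921,132.5),0,'pics/o9.png')
E
```

```text
time: 15.58
tool_pos: [0.4197, -0.2597, 0.2994]
tool_rot: [-3.139, 0.004, 2.311]
contact_force: [0.2, 0.4, 0.3]
opening: 0.092
shift mm [-42.5   0.4 256.5] turn -0.1 t 15.5833 F [0.2 0.4 0.3] op 0.092 pos [ 0.4197 -0.2597  0.2994] yaw 132.4 q [-0.71  0.23  1.48 -0.    1.43 -1.45]
crop off 237 137 scale 3
grad 313.31114431974385
```

View pics/o9.png

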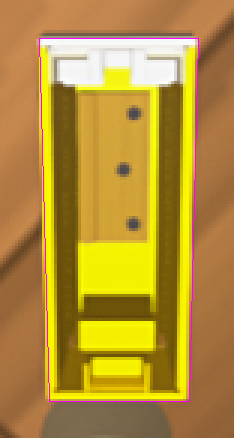

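Yellow is at the predicted spot within 1 px, with its hinge inside. Descending.

```bash
python3 -m pendant '[[[-42,0,0],0],[[-42,0,30],0],[[-42,0,70],0],[[-42,0,110],0],[[-42,0,150],0],[[-42,0,180],0],[[-42,0,200],0],[[-42,0,200],0],[[-42,0,200],0]]' 1; python3 -c "
from h import *
go(.4485,-.2921,.044,132.5)"
```

```text
time: 16.38
tool_pos: [0.449, -0.2903, 0.1001]
tool_rot: [-3.139, 0.004, 2.314]
contact_force: [0.6, 1.1, 1.0]
opening: 0.0917
shift mm [-0.8 -1.5 56.1] turn 0.1 t 16.3833 F [0.6 1.1 1. ] op 0.0917 pos [ 0.449  -0.2903  0.1001] yaw 132.56 q [-0.72  0.49  1.67 -0.    0.97 -1.46]
```

```bash
python3 -m pendant '[[[-1,-1,25],0],[[-1,-1,45],0],[[-1,-1,56],0],[[-1,-1,56],0],[[-1,-1,56],0],[[-1,-1,56],0]]' 1 && python3 -m pendant '[[[0,0,0],0],[[0,0,0],0],[[0,0,0],0],[[0,0,0],0],[[0,0,0],0],[[0,0,0],0],[[0,0,0],0]]' 0 40; python3 -m pendant '[[[0,0,-5],0],[[0,0,-12],0],[[0,0,-25],0],[[0,0,-45],0],[[0,0,-75],0],[[0,0,-110],0],[[0,0,-150],0],[[0,0,-190],0],[[0,0,-230],0],[[0,0,-270],0]]'; python3 - <<'E'
from h import *
im=robot.read_camera("wrist"); cv2.imwrite("pics/w10.png",im[:,:,::-1])
o=robot.observe()
C=cam("wrist");Rt=Ro.from_euler("xyz",o["tool_rot"]).as_matrix()
for dx in (-2,0,2):
    L=np.array([[82+dx,-32,-27],[82+dx,32,-27]])/1e3
    print(dx,proj(C,L@Rt.T+o["tool_pos"]).round(1).tolist())
go(.43,0,.37,-114.8)
E
```

```text
time: 16.88
tool_pos: [0.4503, -0.2926, 0.0463]
tool_rot: [-3.139, 0.008, 2.314]
contact_force: [-0.5, 0.4, 0.3]
opening: 0.0916
time: 17.47
tool_pos: [0.4503, -0.2928, 0.0465]
tool_rot: [-3.139, 0.008, 2.314]
contact_force: [-1.2, -0.5, 4.6]
opening: 0.0641
time: 18.3
tool_pos: [0.4487, -0.29, 0.3187]
tool_rot: [-3.139, 0.007, 2.314]
contact_force: [1.7, -2.1, -3.3]
opening: 0.0635
-2 [[197.3, 119.4], [357.7, 119.2]]
0 [[196.9, 114.1], [358.1, 113.9]]
2 [[196.5, 108.8], [358.5, 108.6]]
shift mm [228.  182.1 -47.6] turn -112.6 t 18.35 F [ 0.6 -1.   4.5] op 0.0636 pos [ 0.4508 -0.2918  0.3275] yaw 132.59 q [-0.72  0.3   1.32 -0.    1.51 -1.46]
```

View pics/w10.png

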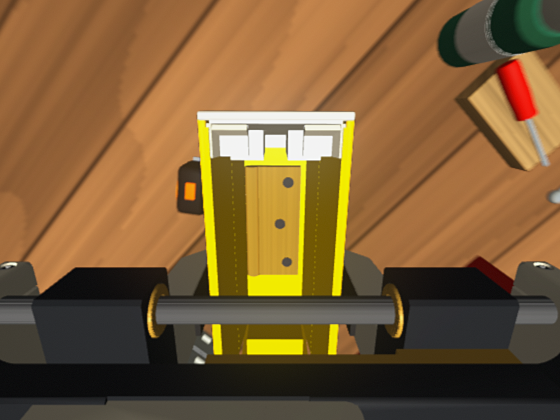

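Yellow is lifted level with its hinge inside, white edge at row ~112 (about +0.9 mm in tool x). Carrying at TCP z ~0.35.

```bash
python3 -m pendant '[[[5,4,-3],-1],[[18,14,-6],-5],[[42,34,-9],-11],[[68,54,-12],-18],[[96,76,-15],-25],[[124,98,-18],-32],[[150,119,-20],-39],[[176,140,-22],-46],[[202,161,-23],-53],[[228,182,-24],-60]]'; python3 -c "
from h import *
go(.5141,.2953,.34,-114.8)"
```

```text
time: 19.18
tool_pos: [0.4288, 0.0015, 0.3456]
tool_rot: [-3.123, 0.008, -2.915]
contact_force: [2.2, 0.6, -3.6]
opening: 0.0636
shift mm [-149.   267.2    1.9] turn -52.2 t 19.1833 F [ 2.2  0.6 -3.6] op 0.0636 pos [0.4288 0.0015 0.3456] yaw -167.02 q [-0.17  0.08  1.54 -0.01  1.51 -1.96]
```

```bash
python3 -m pendant '[[[-15,27,0],-6],[[-31,55,0],-12],[[-47,84,0],-18],[[-63,113,1],-24],[[-79,142,1],-30],[[-95,171,1],-36],[[-110,198,2],-41],[[-124,223,2],-46],[[-137,246,2],-50],[[-145,260,2],-52]]'; python3 -m pendant '[[[-4,7,0],0],[[-4,7,0],0],[[-4,7,0],0],[[-4,7,0],0]]'; python3 -c "
from h import *
go(.5141,.2953,.215,-114.8)
print(robot.observe()['tool_rot'])"
```

```text
time: 20.02
tool_pos: [0.511, 0.2901, 0.3381]
tool_rot: [-3.127, -0.011, -2.001]
contact_force: [0.1, -0.2, -3.2]
opening: 0.0643
time: 20.35
tool_pos: [0.5058, 0.2957, 0.3379]
tool_rot: [-3.127, -0.012, -2.002]
contact_force: [0.1, -0.3, -3.6]
opening: 0.0638
shift mm [ -4.6  -5.9 123. ] turn 0.1 t 20.35 F [ 0.1 -0.3 -3.6] op 0.0638 pos [0.5058 0.2957 0.3379] yaw -114.72 q [ 0.41  0.41  1.13 -0.02  1.61 -2.3 ]
[-3.12689796 -0.01199641 -2.00222964]
```

```bash
python3 -m pendant '[[[-4,-6,0],0],[[-4,-6,20],0],[[-4,-6,45],0],[[-4,-6,75],0],[[-4,-6,100],0],[[-4,-6,115],0],[[-4,-6,123],0],[[-4,-6,123],0],[[-4,-6,123],0],[[-4,-6,123],0]]'; python3 - <<'E'
from h import *
go(.5141,.2953,.1785,-114.8)
print(robot.observe()['tool_rot'])
for n,r in [("scene",(315,200,110,120)),("side",(180,75,100,110))]:
    im=robot.read_camera(n)[:,:,::-1]; x,y,w,h=r
    s=5; cv2.imwrite(f"pics/{n}11.png",cv2.resize(np.ascontiguousarray(im[y:y+h,x:x+w]),None,fx=s,fy=s,interpolation=cv2.INTER_CUBIC))
E
```

```text
time: 21.18
tool_pos: [0.5149, 0.2948, 0.2167]
tool_rot: [-3.125, -0.01, -2.003]
contact_force: [-0.4, 0.9, -3.3]
opening: 0.0638
shift mm [-0.5  1.6 38.1] turn 0.1 t 21.1833 F [-0.4  0.9 -3.3] op 0.0638 pos [0.5149 0.2948 0.2167] yaw -114.75 q [ 0.4   0.47  1.34 -0.02  1.32 -2.3 ]
[-3.12487561 -0.00985098 -2.00272717]
```

View pics/scene11.png

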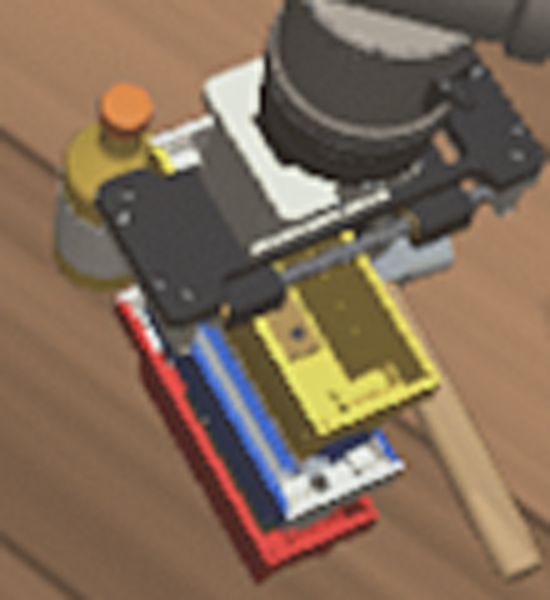

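View pics/side11.png

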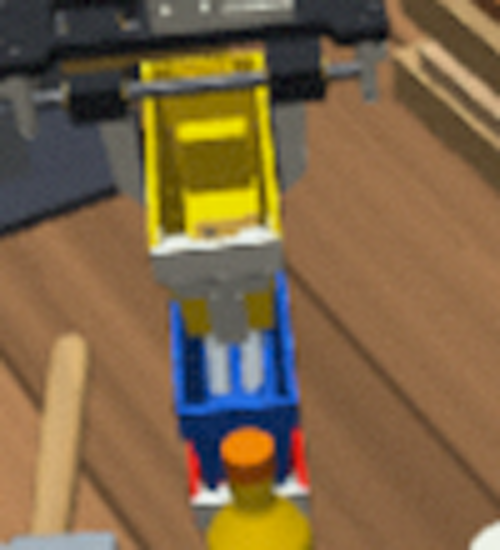

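```bash
python3 - <<'E'
from fit import *
Cs,Cd=cam("scene"),cam("side")
fs=lambda a,b:(a/5+315-.4,b/5+200-.4); fd=lambda a,b:(a/5+180-.4,b/5+75-.4)
n=(np.nan,np.nan)
zy=robot.observe()["tool_pos"][2]-.0465
xy=[.5141,.2953,np.radians(-114.8)]; xb=[.5137,.2945,np.radians(65.2)]
# show predicted crop coords
for nm,C,ox,oy in (("scene",Cs,315,200),("side",Cd,180,75)):
  for t,x,z in (("yel",xy,zy),("blue",xb,.066)):
    print(nm,t,((proj(C,totepts(*x,z))-[ox,oy]+.4)*5).round(0).tolist())
# yellow plain end: local -x: order idx2 (-x,-y), idx3 (-x,+y)
def rep(t,ob,x0,z):
    x,r=fit(ob,x0,z); print(t,x.round(4),np.degrees(x[2]).round(2),r.round(1))
rep("blue scene",[(Cs,np.array([fs(403,462),fs(285,518),n,n]))],xb,.066)
rep("yel scene",[(Cs,np.array([n,n,fs(440,380),fs(322,435)]))],xy,zy)
rep("yel side",[(Cd,np.array([fd(283,240),fd(152,252),fd(140,62),fd(268,55)]))],xy,zy)
E
```

```text
scene yel [[147.0, 142.0], [264.0, 94.0], [444.0, 378.0], [321.0, 433.0]]
scene blue [[402.0, 464.0], [287.0, 517.0], [126.0, 240.0], [237.0, 193.0]]
side yel [[278.0, 244.0], [146.0, 256.0], [137.0, 62.0], [257.0, 52.0]]
side blue [[162.0, 221.0], [274.0, 211.0], [295.0, 405.0], [173.0, 416.0]]
blue scene [0.5145 0.2939 1.1496] 65.87 [-0.4  0.2  0.4 -0.2]
yel scene [ 0.5166  0.2949 -1.9861] -113.8 [ 0.4 -0.2 -0.4  0.2]
yel side [ 0.5174  0.295  -2.0089] -115.1 [ 0.1  0.6 -0.   0.4  0.8 -0.3 -0.8 -0.8]
```

Yellow vs blue in the same cameras: about (+1.2, −0.3) mm, matching the TCP's offset from its target. I correct this and lower.

```bash
python3 -m pendant '[[[0,2,0],0],[[0,2,5],0],[[0,2,10],0],[[0,2,15],0],[[0,2,20],0],[[0,2,24],0],[[0,2,27],0],[[0,2,27],0],[[0,2,27],0]]'; python3 -c "
from h import *
go(.5140,.2953,.1785,-114.8)"
```

```text
time: 22.03
tool_pos: [0.5131, 0.2953, 0.1893]
tool_rot: [-3.125, -0.01, -2.002]
contact_force: [-0.2, 0.6, -3.4]
opening: 0.0637
shift mm [-0.5 -0.6 10.8] turn 0.1 t 22.0333 F [-0.2  0.6 -3.4] op 0.0637 pos [0.5131 0.2953 0.1893] yaw -114.73 q [ 0.4   0.49  1.39 -0.02  1.25 -2.3 ]
```

```bash
python3 -m pendant '[[[-0.5,-0.6,2],0],[[-0.5,-0.6,4],0],[[-0.5,-0.6,6],0],[[-0.5,-0.6,7],0],[[-0.5,-0.6,8],0],[[-0.5,-0.6,8],0],[[-0.5,-0.6,8],0]]'; python3 -c "
from h import *
go(.5140,.2953,.1785,-114.8)"
```

```text
time: 22.62
tool_pos: [0.5139, 0.2954, 0.1813]
tool_rot: [-3.125, -0.01, -2.002]
contact_force: [0.9, 1.0, -3.8]
opening: 0.0638
shift mm [ 0.  -0.1  2.8] turn 0.1 t 22.6167 F [ 0.9  1.  -3.8] op 0.0638 pos [0.5139 0.2954 0.1813] yaw -114.73 q [ 0.4   0.5   1.4  -0.02  1.24 -2.3 ]
```

No lip contact at 3 mm above the seat. I continue in small steps.

```bash
python3 -m pendant '[[[0,0,1],0],[[0,0,2],0],[[0,0,2.5],0],[[0,0,3],0],[[0,0,3],0],[[0,0,3],0]]'; python3 -c "
from h import *
go(.5140,.2953,.1785,-114.8)"
```

```text
time: 23.12
tool_pos: [0.514, 0.2954, 0.179]
tool_rot: [-3.125, -0.01, -2.002]
contact_force: [-2.8, -1.3, 5.1]
opening: 0.0637
shift mm [0.1 0.  0.5] turn 0.1 t 23.1167 F [-2.8 -1.3  5.1] op 0.0637 pos [0.514  0.2954 0.179 ] yaw -114.73 q [ 0.4   0.5   1.4  -0.02  1.23 -2.3 ]
```

```bash
python3 -m pendant '[[[0,0,0],0],[[0,0,0],0],[[0,0,0],0],[[0,0,0],0],[[0,0,0],0],[[0,0,0],0]]' 1; python3 -c "
from h import *
go(.5140,.2953,.40,-114.8)"
```

```text
time: 23.62
tool_pos: [0.5141, 0.2954, 0.1789]
tool_rot: [-3.125, -0.01, -2.002]
contact_force: [-0.5, -0.2, 0.0]
opening: 0.0915
shift mm [   2.3   -3.7 -221.1] turn 0.1 t 23.6167 F [-0.5 -0.2  0. ] op 0.0915 pos [0.5141 0.2954 0.1789] yaw -114.73 q [ 0.4   0.5   1.4  -0.02  1.23 -2.3 ]
```

```bash
python3 -m pendant '[[[0,0,-10],0],[[1,-1,-30],0],[[1,-1,-60],0],[[2,-2,-100],0],[[2,-3,-140],0],[[2,-3,-180],0],[[2,-4,-200],0],[[2,-4,-200],0],[[2,-4,-200],0]]'; python3 - <<'E'
from ov import *
from fit import fit
overlay('wrist',(.5137,.2947,-114.8),.132,'pics/o12.png')
for n,r in [("scene",(315,200,110,120)),("side",(180,75,100,110))]:
    im=robot.read_camera(n)[:,:,::-1]; x,y,w,h=r
    s=5; cv2.imwrite(f"pics/{n}12.png",cv2.resize(np.ascontiguousarray(im[y:y+h,x:x+w]),None,fx=s,fy=s,interpolation=cv2.INTER_CUBIC))
    print(((proj(cam(n),totepts(.5137,.2947,np.radians(-114.8),.132))-[x,y]+.4)*5).round(0).tolist())
E
```

```text
time: 24.37
tool_pos: [0.5148, 0.2952, 0.3806]
tool_rot: [-3.123, -0.007, -2.002]
contact_force: [0.1, -0.2, -1.3]
opening: 0.092
crop off 234 100 scale 3
grad 313.31114431974385
[[139.0, 179.0], [254.0, 131.0], [427.0, 410.0], [308.0, 464.0]]
[[284.0, 306.0], [156.0, 318.0], [147.0, 123.0], [264.0, 113.0]]
```

View pics/o12.png

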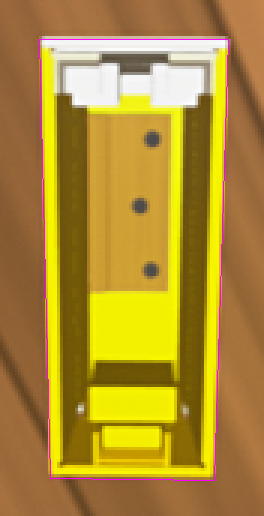

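View pics/scene12.png

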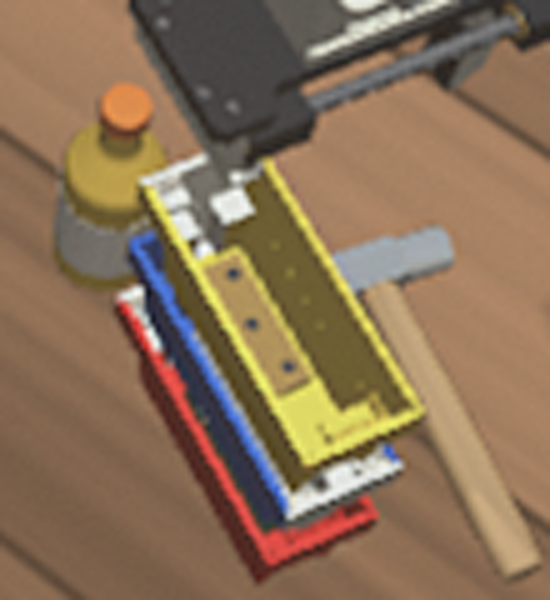

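View pics/side12.png

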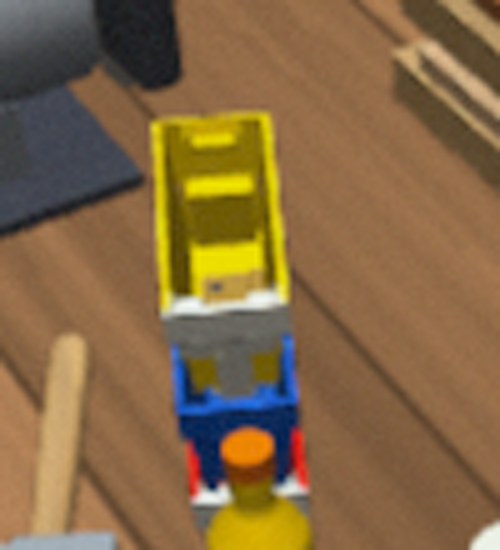

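The wrist overlay is within 1 px. Scene corners (140,182), (425,412) and (308,467) lie within 3 zoomed px, or 0.6 real px, of those predicted for a seated yellow. The column is straight and the glue and hammer stand where they were.

```bash
python3 -m pendant '[[[0,0,0],0],[[0,0,0],0],[[0,0,0],0],[[0,0,0],0]]'; python3 -c "
from h import *
for n in ('scene','side'):
    a=robot.read_camera(n)[:,:,::-1]; cv2.imwrite(f'pics/{n}13.png',a)
print(robot.hand_in())"
```

```text
time: 24.85
tool_pos: [0.5141, 0.2949, 0.3768]
tool_rot: [-3.128, -0.013, -2.002]
contact_force: [0.3, 0.0, -0.1]
opening: 0.0925
the job is handed in; nothing more can be done
None
```

View pics/side13.png

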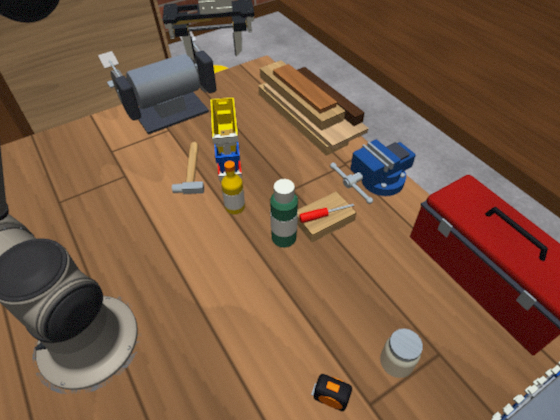

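I stacked the totes as asked and handed the job in at about 25 s: blue on red, yellow on blue, each turned end for end against the one below. No verdict is reported back.

- **Seating:** Each tote met the one below at the height it should have when seated (66 mm for blue, 132 mm for yellow), with the lowering force changing by only about 9 N. I then let it go.
- **Position:** After release, the outlines in the wrist picture matched the expected seated poses to within about a pixel. Yellow's corners in the scene picture were within about 0.6 px. For blue, the side camera read about 3–4 mm away from the wrist camera; it had been about 3 mm off in the same x direction when measuring red, so I put most of it down to calibration.
- **Hardware and bystanders:** The last pictures show the bolts in blue and the hinge in yellow, and the bystanders look undisturbed. The carton is covered by blue, so I did not see it again after stacking. Red did not visibly move.
- **Tilt:** The tool was tilted by about 0.02 rad while setting yellow down, so yellow may have settled by up to about 1.5 mm at one end on release.

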